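# Air-dry the skate bearings: basket in the ring, paddle held at half travel

### The arm

A 6-joint arm with a two-finger parallel gripper is mounted at the origin on the work surface. World frame = base frame: x ahead of the robot, y to its left, z up, the work surface at z = 0. Lengths are in mm, angles in rad, forces in N, time in s.
With the tool pointing down it reaches from about 275 to 750 mm from the base axis. Payload 10.2 kg.
Tool frame: the origin (TCP) lies between the finger pads; the fingertips stand 22 mm ahead of it and the grasp point (between the pads) lies 3 mm ahead of it (ctrl.nose_length is the distance from the TCP to the fingertips, in mm); y points along the fingers, z is the direction in which the jaws open and shut, and the axes are right-handed (so a half turn about y gives the same grasp; the last joint's range is limited). The gripper opens to 85 mm and grips with 20 to 120 N. Pads are 22 mm wide; open, the fingers measure 114 mm over their backs; the gripper's body (76 mm by 85 mm) begins 54 mm behind the grasp point. The pads swing forward as they close: fully open they stand 13 mm farther back than shut.
Start: joints at [-0.223, 0.313, 1.498, -0, 1.331, -0.223], TCP at [525.006, -0.014, 253.294] pointing down, gripper open.
Joint ranges: [-2.94, 2.94], [-0.97, 2.17], [0.19, 2.56], [-1.23, 4.37], [0.02, 3.11], [-2.88, 2.88]. Speed limits (rad/s): [2.39, 2.39, 3.01, 3.14, 3.14, 3.14].

### API

Orientations are given as a unit quaternion [w, x, y, z].
In Python, from rig import ctrl, eyes, models gives the robot as it stands.
- The arm moves only by the shell command python3 -m crank 'ROWS' [FORCE]. ROWS is JSON, a list of rows, each an object with "dp": the shift along the tool's x, y, z in mm, a list of three; "roll": the turn about the tool's y in rad; "gripper": the closure in counts, from 0 (fully open) to 255 (shut). A call has 1 to 10 rows; each row is the pose to reach, as a shift and turn from the pose commanded when the call began, along the tool's axes at that moment; what a row does not reach only later rows make up. A row lasts 1/12 s, in which the tool goes at most 41.7 mm and 7.16 degrees, less where a joint would pass 70% of its speed; a pose out of reach is approached as far as the arm can. A call with a gripper value outside its range is refused whole. The fingers move at their own pace and stop on an object; FORCE is the grip in N (left out, the last holds). Time passes only in rows, so rows that repeat a pose let the fingers close. It gives the time, the measured TCP pose, the force and the opening at its end, in the units of the state.
- ctrl.sense(): the state, without advancing time (a new reading comes with each control period).
- eyes.capture(name): name is "scene" or "side" or "wrist"; returns a dict with "color" (420x560x3 uint8, red, green, blue), "fx", "fy", "cx", "cy" (pixels), "R" (3x3) and "t" (3): a world point X has camera coordinates R X + t. Camera axes: x right, y down, z forward; pixel columns grow to the right and rows downward; lengths in mm; the calibration is good to about 2 mm. A picture is of the moment at which its call begins. There is no depth.
- ctrl.finish_job(): hands the job in, once; it reports no verdict.
Trained networks look in a picture, given as the dict that the camera call returned (one of the last four; its "shot" number tells which), for a name from the list of things; names that differ only in an ending like _2 or _b are one class to them, and where a whole thing is asked for, a point or a joint stands for the part that bears it (a point fixed in the world has none). Each returns a list of dicts, best first, with "confidence" (0 to 1); they miss things now and then, are a little off and sometimes report something else, mostly with a low value. They report only what shows in the picture. A call takes as long as a camera call. They do not tell look-alikes from the thing itself.
- models.spot_in(picture, label): "extent" ([centre column, centre row, width, height] in pixels, round what is visible of it).
- models.spot_point(picture, label): "centre" ([column, row] in pixels: a listed point, or the origin of a listed thing).
The state is a dict: "time_s": time; "joints": joint angles; "dq": joint speeds; "tau": joint torques, N m; "eef_pos": TCP position; "ee_rot": TCP orientation; "force": force on the tool from outside, world axes, zero at the start; "wrist_torque": the same for the moment, N m; "grip_width": opening from 0.0 (shut) to 1.0 (fully open).
Only numpy, scipy, OpenCV 4.12 (cv2) and the standard library are available. Lean on these libraries where they do the work, as an engineer would, in place of code of your own. Each camera call takes 0.05 s, during which the arm holds its last target. There are 200 camera calls.

### The job

Dry the washed skate bearings: lift the steel basket by its arch handle, stand it flat inside the raised ring of the air station and let go of it; then push the station's sprung paddle down with the fingers to half travel, where the grey pad is level with the top of the gauge post beside it, and finish while still holding it there, because it springs up when released. Do not work the paddle before the basket stands in the ring, never push it to the bottom of its travel, and leave everything else on the bench where it is.

Things in the scene. Friction and masses are not known exactly. Their poses are not given: they have to be found in the camera images.
- basket: loose round steel basket (84 mm diameter, wall 34 mm high, 0.2 to 0.35 kg) with bearings fixed in it; origin at the centre of its underside, z up. A rigid arch handle spans its x axis: uprights at x = +-41 mm and a level bar on top, 86 mm long, 12 mm wide in y, 10 mm high, its top 120 mm above the underside. Pinch the bar across y. It stands at the left or right of the bench
- handle (a point): middle of the basket's handle bar, 115 mm above the basket's underside; axes as the basket's
- station: fixed air station: plate 200 (x) by 270 mm (y), 12 mm thick; origin at the centre of its underside, x away from the robot, y left, z up. Locating ring on its left, paddle on its right; a 12 mm pipe runs along the back edge and ends in a nozzle behind the ring, 72 mm above the table at most, its tip 60 mm from the ring's centre
- seat (a point): centre of the locating ring, on the plate's top face (12 mm above the table), where the middle of the basket's underside goes; station axes. The ring stands 10 mm above the plate, inside diameter 102 mm, outside 110 mm; any yaw of the basket fits
- gauge_top (a point): middle of the top of the gauge post (14 by 10 mm), 91 mm above the table, 45 mm to the right (station -y) of the pad's middle. The pad's top is level with it at half travel
- pad (a point): middle of the top of the grey pad (46 mm along station x, 44 mm wide) on the robot-side end of the paddle; moves with it. The paddle hinges about a line along station y, 95 mm behind the pad, 85 mm above the table. Pad top middle above the table: 116 mm at rest, 91 mm at half travel, 66 mm at the bottom
- paddle (a joint): paddle angle: 0 at rest (up, sloping 0.25 rad up towards the robot), 0.25 rad at half travel (level), 0.50 rad at the bottom; grows as the pad is pushed down. A spring returns it: pushing down at the pad takes about 4 N to start, 7 N at half travel, 10 N at the bottom
- bowl: bystander: loose shallow steel parts bowl, 110 mm rim diameter, 40 mm high; origin at the centre of its underside. It stands on the other side of the bench from the basket
- truck: bystander: loose aluminium skate truck, axle 200 mm long along its x, about 52 mm high; origin under its base plate's centre
- clear_box: bystander: fixed clear acrylic box with a sliding door, 140 mm (x) by 180 mm (y) by 100 mm high; origin at the centre of its underside
- hex_key: bystander: loose chrome hex key, 90 mm long along its x with a 30 mm short leg, 6 mm thick; origin at the middle of the long leg's underside
- shield: bystander: loose black plastic bearing shield, a ring of 22 mm diameter, 4 mm thick; origin at the centre of its underside
- wheel: bystander: loose white skate wheel lying flat, 52 mm diameter, 32 mm high; origin at the centre of its underside
- screwdriver: bystander: loose screwdriver lying beyond the station; origin under it, x along it
There are look-alikes about, which are no part of the job. What is shaped like the basket but blue or orange is not meant.

How it is judged:
By the outcome, as a careful person would: the job done as asked, in the order asked, and still so for the second after the job is handed in, while the arm keeps its last pose, push and grip.
It also fails if it takes over 58 s, if anything falls off the work surface, if the arm or the gripper's body presses on something with over 40 N, if the wrist force passes 120 N, or if a joint passes its speed limit or range.

## Working session

There is one attempt and no reset: what is moved stays moved. The work goes in short steps, Python scripts to look and compute and a shell command to move; the robot and the scene stay as the last step left them, time stands still between calls to the robot, and variables do not carry over. Pictures are saved under pics/ and viewed, about 8 in all and at most 12, crops included, and the job is handed in when it is done.

```bash
mkdir -p pics
cat > h.py <<'E'
import numpy as np,cv2
from scipy.spatial.transform import Rotation as Ro
from rig import ctrl,eyes,models
def save(p,n,crop=None,s=1):
    im=p["color"][:,:,::-1]
    if crop: a,b,c,d=crop; im=im[b:d,a:c]
    cv2.imwrite("pics/"+n,cv2.resize(im,None,fx=s,fy=s,interpolation=cv2.INTER_CUBIC))
def atz(p,uv,z):
    R=np.array(p["R"]);t=np.array(p["t"]);d=R.T@np.array([(uv[0]-p["cx"])/p["fx"],(uv[1]-p["cy"])/p["fy"],1]);o=-R.T@t
    return o+d*(z-o[2])/d[2]
def proj(p,X):
    c=np.array(p["R"])@np.array(X)+np.array(p["t"]);return [p["fx"]*c[0]/c[2]+p["cx"],p["fy"]*c[1]/c[2]+p["cy"]]
def tri(obs):
    A=[];b=[]
    for p,uv in obs:
        R=np.array(p["R"]);t=np.array(p["t"]);x=(uv[0]-p["cx"])/p["fx"];y=(uv[1]-p["cy"])/p["fy"]
        for r,k in((0,x),(1,y)): A.append(R[r]-k*R[2]);b.append(k*t[2]-t[r])
    return np.linalg.lstsq(np.array(A),np.array(b),rcond=None)[0]
def tool(d):
    s=ctrl.sense();q=s["ee_rot"];return Ro.from_quat([q[1],q[2],q[3],q[0]]).as_matrix().T@np.array(d)
E
python3 - <<'E'
from h import *
s=ctrl.sense();print({k:np.round(v,3) for k,v in s.items()});q=s["ee_rot"];print(Ro.from_quat([q[1],q[2],q[3],q[0]]).as_matrix().round(3))
H=dict(basket=0,handle=115,seat=12,gauge_top=91,pad=116,station=0,bowl=0,clear_box=0,truck=0,wheel=0)
ps={n:eyes.capture(n) for n in("scene","side")}
for n,p in ps.items():
    save(p,n+"0.png")
    print(n,"cam",(-np.array(p["R"]).T@np.array(p["t"])).round())
    for l,z in H.items():
        for r in models.spot_point(p,l)[:4]: print(n,l,np.round(r["centre"]),round(r["confidence"],2),atz(p,r["centre"],z).round(0)[:2])
a=cv2.imread("pics/scene0.png");b=cv2.imread("pics/side0.png");cv2.imwrite("pics/both.png",cv2.resize(np.vstack([a,b]),None,fx=.714,fy=.714))
E
```

```text
{'time_s': np.float64(0.0), 'joints': array([-0.223,  0.313,  1.498,  0.   ,  1.331, -0.223]), 'dq': array([-0.   ,  0.001, -0.001,  0.002,  0.   ,  0.001]), 'tau': array([-1.0000e-03, -4.1226e+01, -2.5974e+01, -0.0000e+00,  4.0000e-03,
       -0.0000e+00]), 'eef_pos': array([5.24770e+02, 4.60000e-02, 2.52739e+02]), 'ee_rot': array([ 0.5, -0.5,  0.5, -0.5]), 'force': array([ 0.422, -0.699,  0.744]), 'wrist_torque': array([-0.067,  0.053, -0.039]), 'grip_width': np.float64(1.001)}
[[-0.    -0.001  1.   ]
 [-1.     0.    -0.   ]
 [-0.    -1.    -0.001]]
scene cam [1294. -434.  781.]
scene basket [161. 219.] 0.7 [ 315. -263.]
scene basket [275. 318.] 0.68 [ 785. -147.]
scene basket [155. 264.] 0.63 [ 482. -332.]
scene basket [124. 239.] 0.61 [ 346. -377.]
scene handle [149. 230.] 0.86 [ 483. -325.]
scene handle [276. 284.] 0.83 [ 786. -147.]
scene handle [112. 209.] 0.82 [ 357. -384.]
scene handle [157. 184.] 0.74 [ 307. -252.]
scene seat [320. 233.] 0.78 [607.  96.]
scene gauge_top [254. 217.] 0.93 [542. -71.]
scene pad [268. 205.] 0.78 [544. -30.]
scene station [298. 244.] 0.68 [602. 
[... 302 characters left out ...]
402. 213.] 0.87 [ 313. -266.]
side basket [355. 180.] 0.79 [ 486. -324.]
side basket [238. 181.] 0.61 [ 791. -146.]
side basket [366. 227.] 0.26 [ 381. -169.]
side handle [356. 150.] 0.85 [ 494. -324.]
side handle [237. 154.] 0.62 [ 782. -142.]
side seat [241. 259.] 0.98 [612. 105.]
side gauge_top [303. 204.] 0.72 [534. -82.]
side gauge_top [238. 358.] 0.33 [434. 378.]
side pad [289. 211.] 0.7 [541. -21.]
side station [259. 248.] 0.77 [598.  42.]
side bowl [238. 358.] 0.67 [467. 340.]
side bowl [243. 258.] 0.23 [616.  92.]
side clear_box [295. 154.] 0.67 [ 703. -343.]
side clear_box [239. 358.] 0.52 [464. 341.]
side truck [166. 322.] 0.94 [669. 349.]
side wheel [365. 226.] 0.63 [ 385. -171.]
```

View pics/both.png

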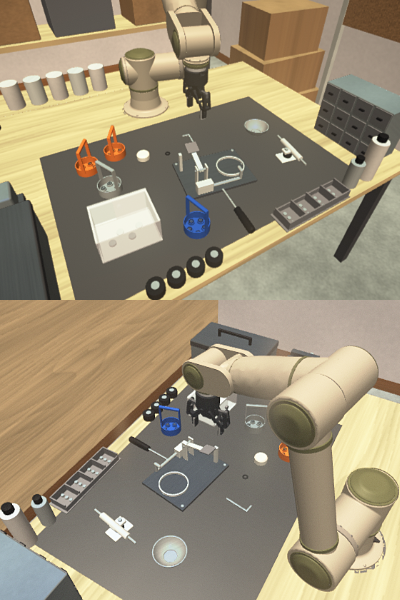

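Run:
```python
import cv2,numpy as np
a=cv2.imread("pics/scene0.png")[140:350,60:340];b=cv2.imread("pics/side0.png")[110:320,190:470]
cv2.imwrite("pics/crop1.png",np.hstack([cv2.resize(x,(400,300),interpolation=2) for x in(a,b)]))
```

```text
(no output)
```

View pics/crop1.png

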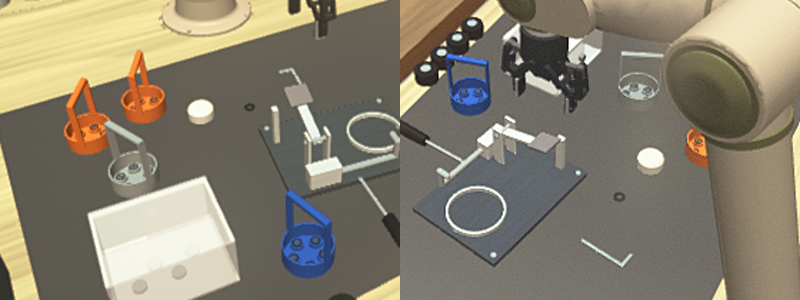

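The steel basket is at scene (155,264) and side (355,180). The orange ones at scene (161,219) and (124,239) and the blue one at (275,318) are look-alikes by colour. Only the grey see-through one fits the description, and the crop confirms it.

Run:
```python
from h import *
ps={n:eyes.capture(n) for n in("scene","side")}
S,D=ps["scene"],ps["side"]
for l,z in dict(handle=115,basket=0,seat=12,gauge_top=91,pad=116,station=0).items():
    A=[r["centre"] for r in models.spot_point(S,l)];B=[r["centre"] for r in models.spot_point(D,l)]
    for a in A:
        for b in B:
            e=np.linalg.norm(atz(S,a,z)-atz(D,b,z))
            if e<25: print(l,tri([(S,a),(D,b)]).round(1),round(e,1))
for p,e in((S,((134.9,226),(160,246))),(D,((345.4,147.8),(374,149.2)))):
    a,b=[atz(p,u,118) for u in e];print("bar",a.round(),b.round(),np.linalg.norm(a-b).round(),np.arctan2(*(b-a)[1::-1]).round(2),((a+b)/2).round())
# station plate corner holes / edges: scene & side hull of dark plate by eye
for p,e in((D,[(190+c[0]/1.4286,110+c[1]/1.4286) for c in((18,208),(95,263),(187,174))]),):
    print([atz(p,u,12).round() for u in e])
```

```text
handle [ 788.4 -153.1  113.6] 7.2
handle [ 497.  -333.1  118.8] 7.9
basket [ 794.  -152.6    8.4] 15.1
basket [ 489.  -333.4    7.4] 15.2
basket [ 306.8 -259.8    0.6] 6.7
seat [609.  100.4  20.9] 18.5
gauge_top [539.6 -74.5  87.7] 8.7
pad [548.3 -26.7 115.9] 5.9
station [596.1  33.2  -4. ] 8.1
bar [ 457. -352.  118.] [ 556. -321.  118.] 103.0 0.3 [ 506. -336.  118.]
bar [ 524. -315.  118.] [ 450. -350.  118.] 81.0 -2.7 [ 487. -333.  118.]
[array([706., 147.,  12.]), array([518., 179.,  12.]), array([475., -81.,  12.])]
```

```bash
python3 -m crank '[{"dp":[33,0,-3],"roll":0.12,"gripper":0},{"dp":[66,0,-6],"roll":0.24,"gripper":0},{"dp":[99,0,-10],"roll":0.36,"gripper":0},{"dp":[132,0,-13],"roll":0.48,"gripper":0},{"dp":[165,0,-17],"roll":0.6,"gripper":0},{"dp":[198,0,-20],"roll":0.72,"gripper":0},{"dp":[231,0,-24],"roll":0.84,"gripper":0},{"dp":[264,0,-28],"roll":0.96,"gripper":0},{"dp":[297,0,-31],"roll":1.08,"gripper":0},{"dp":[329,0,-34],"roll":1.2,"gripper":0}]' && python3 -m crank '[{"dp":[0,0,0],"roll":0,"gripper":0},{"dp":[0,0,0],"roll":0,"gripper":0},{"dp":[0,0,0],"roll":0,"gripper":0}]'
python3 - <<'E'
from h import *
s=ctrl.sense();q=s["ee_rot"];print(s["eef_pos"],Ro.from_quat([q[1],q[2],q[3],q[0]]).as_matrix().round(3))
p=eyes.capture("wrist");save(p,"w1.png");d=eyes.capture("side")
for l,z in dict(handle=115,basket=0).items():
    for r in models.spot_point(p,l): print(l,np.round(r["centre"]),r["confidence"],atz(p,r["centre"],z).round(1))
print(proj(p,s["eef_pos"]))
E
```

```text
time_s: 2.63
eef_pos: [490.5, -330.8, 253.3]
ee_rot: [-0.128, 0.128, -0.695, 0.695]
force: [0.1, 0.9, 0.0]
grip_width: 1.0
time_s: 2.88
eef_pos: [491.0, -328.6, 253.2]
ee_rot: [0.131, -0.131, 0.695, -0.695]
force: [-0.5, 0.5, -0.8]
grip_width: 0.999
[ 491.03984537 -328.61404368  253.17123264] [[-0.932 -0.     0.363]
 [-0.363  0.    -0.932]
 [-0.    -1.    -0.001]]
handle [292. 203.] 0.88 [ 491.2 -335.   115. ]
handle [271. 378.] 0.78 [ 342.4 -375.2  115. ]
handle [105. 208.] 0.38 [ 438.2 -209.1  115. ]
basket [167. 299.] 0.92 [ 305.1 -257.7    0. ]
basket [274. 306.] 0.74 [ 341.5 -375.2    0. ]
basket [107. 207.] 0.52 [ 387.8 -168.7    0. ]
[np.float64(283.16810789595434), np.float64(300.142130750132)]
```

View pics/w1.png

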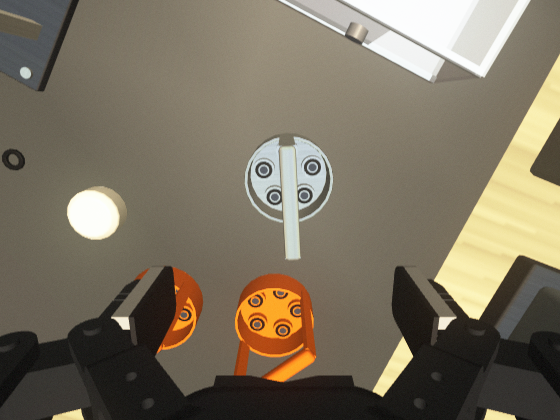

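The wrist view shows the steel basket under the tool, with its bar running from (288,148) to (292,258). The orange baskets are clear of it at the bottom.

Run:
```python
from h import *
s=ctrl.sense();p=eyes.capture("wrist")
a,b=[atz(p,u,120) for u in((288,148),(292,258))];m=(a+b)/2
print(a,b,np.linalg.norm(a-b),np.arctan2(*(a-b)[1::-1]))
R=tool(np.eye(3)).T;print("tool x yaw",np.arctan2(-R[1,0],-R[0,0]))
print(tool(np.array([*m[:2],118])-s["eef_pos"]))
```

```text
[ 528.41713797 -316.9566103   120.        ] [ 453.34978367 -349.70470086  120.        ] 81.8996038914793 0.41136030139510094
tool x yaw 0.3722848901930557
[  2.34533306 135.56458889   4.67883871]
```

```bash
python3 -m crank '[{"dp":[2,35,5],"roll":-0.04,"gripper":0},{"dp":[2,70,5],"roll":-0.04,"gripper":0},{"dp":[2,100,5],"roll":-0.04,"gripper":0},{"dp":[2,125,5],"roll":-0.04,"gripper":0},{"dp":[2,137,5],"roll":-0.04,"gripper":0},{"dp":[2,137,5],"roll":-0.04,"gripper":0},{"dp":[2,137,5],"roll":-0.04,"gripper":255},{"dp":[2,137,5],"roll":-0.04,"gripper":255},{"dp":[2,137,5],"roll":-0.04,"gripper":255},{"dp":[2,137,5],"roll":-0.04,"gripper":255}]' 60 && python3 -m crank '[{"dp":[0,0,0],"roll":0,"gripper":255},{"dp":[0,0,0],"roll":0,"gripper":255},{"dp":[0,0,0],"roll":0,"gripper":255},{"dp":[0,0,0],"roll":0,"gripper":255}]'
```

```text
time_s: 3.97
eef_pos: [491.3, -334.7, 117.5]
ee_rot: [-0.145, 0.144, -0.692, 0.693]
force: [0.8, 0.1, 0.5]
grip_width: 0.455
time_s: 4.3
eef_pos: [491.1, -334.3, 116.8]
ee_rot: [-0.144, 0.144, -0.692, 0.692]
force: [-0.6, 3.2, 4.5]
grip_width: 0.122
```

```bash
python3 -m crank '[{"dp":[0,-5,0],"roll":0,"gripper":255},{"dp":[0,-20,0],"roll":0,"gripper":255},{"dp":[0,-45,0],"roll":0,"gripper":255},{"dp":[0,-75,0],"roll":0,"gripper":255},{"dp":[0,-105,0],"roll":0,"gripper":255},{"dp":[0,-135,0],"roll":0,"gripper":255},{"dp":[0,-155,0],"roll":0,"gripper":255},{"dp":[0,-165,0],"roll":0,"gripper":255},{"dp":[0,-165,0],"roll":0,"gripper":255},{"dp":[0,-165,0],"roll":0,"gripper":255}]'
python3 - <<'E'
from h import *
s=ctrl.sense();p=eyes.capture("wrist");d=eyes.capture("side");c=eyes.capture("scene")
a=np.hstack([p["color"],d["color"]])[:,:,::-1];cv2.imwrite("pics/lift.png",cv2.resize(a,(800,300)))
# ring fit candidates: white ring in side/scene
for n,q in(("side",d),("scene",c)):
    for l,z in dict(seat=12,gauge_top=91,pad=116,station=0).items():
        for r in models.spot_point(q,l)[:1]: print(n,l,np.round(r["centre"],1),round(r["confidence"],2),atz(q,r["centre"],z).round(1)[:2])
    save(q,n+"2.png")
a=c["color"][130:280,220:420][:,:,::-1];b=d["color"][170:320,170:370][:,:,::-1]
cv2.imwrite("pics/st.png",cv2.resize(np.hstack([a,b]),(800,300),interpolation=2))
E
```

```text
time_s: 5.13
eef_pos: [490.7, -334.2, 280.1]
ee_rot: [0.144, -0.145, 0.693, -0.692]
force: [-0.2, 0.9, -2.3]
grip_width: 0.125
side seat [240.9 257.6] 0.61 [614.9 102.4]
side gauge_top [303.8 206.7] 0.92 [526.1 -73.5]
side pad [287.8 207.8] 0.75 [548.6 -28.2]
side station [260.  245.2] 0.58 [599.8  33.5]
scene seat [319.8 230.6] 0.64 [598.3 102.6]
scene gauge_top [253.5 216.7] 0.58 [538.5 -71.8]
scene pad [268.4 206. ] 0.96 [546.2 -31.4]
scene station [296.9 239.9] 0.94 [588.1  33.9]
```

View pics/lift.png

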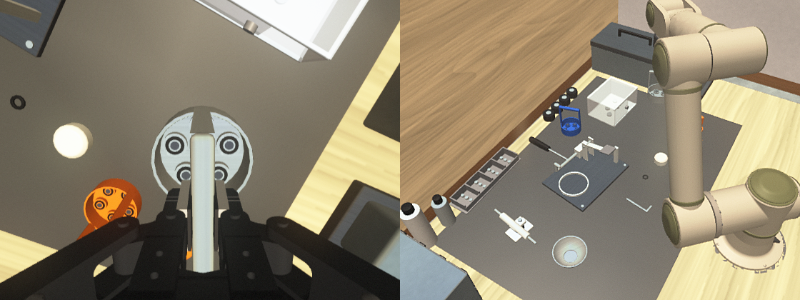

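View pics/st.png

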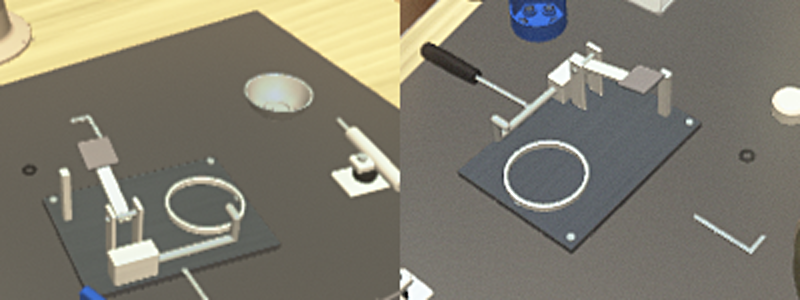

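The basket hangs straight in the fingers. The station shows clearly, with the ring at about scene (322,232) and side (243,257), and the pad and gauge post are visible too. Next I fit the ring.

Run:
```python
from h import *
from scipy.optimize import least_squares
c=eyes.capture("scene");d=eyes.capture("side")
for p,(u,v,w,h) in((d,(243,257.5,23,20)),(c,(322.5,232.5,22,16))):
    g=p["color"].min(axis=2).astype(int);vv,uu=np.nonzero(g>125)
    k=(((uu-u)/w)**2+((vv-v)/h)**2<1.25)&(((uu-u)/w)**2+((vv-v)/h)**2>.5)
    P=np.array([atz(p,(a,b),20)[:2] for a,b in zip(uu[k],vv[k])])
    f=least_squares(lambda x:np.hypot(*(P-x[:2]).T)-x[2],[605,100,53],loss="soft_l1");print(len(P),f.x.round(1),np.std(f.fun).round(1))
# plate screws z=12, station corners
for n,p,L in(("side",d,((569,237),(688,122))),("scene",c,((53,199),(210,160)))):
    o=(170,170) if n=="side" else (220,130)
    print(n,[atz(p,(o[0]+(a-400*(n=="side"))/2,o[1]+b/2),13).round() for a,b in L])
# pad corners, gauge top
print("pad",[atz(c,(220+a/2,130+b/2),116).round()[:2] for a,b in((78,143),(107,137),(118,162),(89,168))])
print("padside",[atz(d,(170+(a-400)/2,170+b/2),116).round()[:2] for a,b in((637,66),(662,71),(647,90),(621,82))])
print("gauge",atz(c,(220+64/2,130+170/2),91).round(),atz(d,(170+(666-400)/2,170+72/2),91).round())
```

```text
306 [609.  102.   53.2] 2.9
339 [613.   99.7  53.5] 5.4
side [array([531., 168.,  13.]), array([493., -73.,  13.])]
scene [array([493., -74.,  13.]), array([530., 168.,  13.])]
pad [array([517., -44.]), array([525.,  -4.]), array([578., -18.]), array([570., -56.])]
padside [array([556., -44.]), array([523., -52.]), array([523., -13.]), array([559.,  -9.])]
gauge [530. -72.  91.] [529. -75.  91.]
```

Run:
```python
from h import *
s=ctrl.sense();print(tool(np.array([610,101,280])-s["eef_pos"]),s["joints"].round(2),s["eef_pos"])
```

```text
[-282.98534625    1.2753025  -351.6421514 ] [-0.79  0.45  1.23  0.    1.46  0.37] [ 490.97415236 -334.39150274  281.27364122]
```

```bash
python3 -m crank '[{"dp":[-6,0,-8],"roll":0,"gripper":255},{"dp":[-17,0,-21],"roll":0,"gripper":255},{"dp":[-34,0,-42],"roll":0,"gripper":255},{"dp":[-54,0,-67],"roll":0,"gripper":255},{"dp":[-75,0,-93],"roll":0,"gripper":255},{"dp":[-96,0,-119],"roll":0,"gripper":255},{"dp":[-117,0,-145],"roll":0,"gripper":255},{"dp":[-138,0,-171],"roll":0,"gripper":255},{"dp":[-159,0,-197],"roll":0,"gripper":255},{"dp":[-180,0,-223],"roll":0,"gripper":255}]' && python3 -m crank '[{"dp":[-21,0,-26],"roll":0,"gripper":255},{"dp":[-42,0,-52],"roll":0,"gripper":255},{"dp":[-63,0,-78],"roll":0,"gripper":255},{"dp":[-82,0,-102],"roll":0,"gripper":255},{"dp":[-95,0,-118],"roll":0,"gripper":255},{"dp":[-101,0,-126],"roll":0,"gripper":255},{"dp":[-103,0,-128],"roll":0,"gripper":255},{"dp":[-103,0,-128],"roll":0,"gripper":255},{"dp":[-103,0,-128],"roll":0,"gripper":255}]'
python3 - <<'E'
from h import *
s=ctrl.sense();p=eyes.capture("wrist");d=eyes.capture("side");c=eyes.capture("scene")
print(s["eef_pos"],tool(np.array([610,101,280])-s["eef_pos"]),s["joints"].round(2))
a=np.hstack([d["color"],c["color"]])[:,:,::-1]
for n,q in(("side",d),("scene",c),("wrist",p)):
    for l in("basket","handle"):
        for r in models.spot_point(q,l)[:3]: print(n,l,np.round(r["centre"]),round(r["confidence"],2),"expect",np.round(proj(q,s["eef_pos"]-[0,0,3+(115 if l=="basket" else 0)])))
cv2.imwrite("pics/above.png",cv2.resize(a,(800,300)))
E
```

```text
time_s: 6.62
eef_pos: [566.9, -55.7, 281.5]
ee_rot: [0.144, -0.144, 0.692, -0.692]
force: [0.6, 0.5, -3.4]
grip_width: 0.129
time_s: 7.37
eef_pos: [610.1, 99.4, 281.3]
ee_rot: [-0.144, 0.144, -0.692, 0.692]
force: [-0.1, 0.2, -1.7]
grip_width: 0.13
[610.09922719  99.41073747 281.32415622] [-0.54138332  1.32389879 -1.49772735] [-0.03  0.51  1.14 -0.    1.49  1.13]
side basket [240. 216.] 0.91 expect [239. 218.]
side basket [239. 183.] 0.65 expect [239. 218.]
side handle [233. 182.] 0.7 expect [236. 184.]
side handle [237. 154.] 0.57 expect [236. 184.]
scene basket [325. 188.] 0.91 expect [325. 189.]
scene basket [278. 319.] 0.81 expect [325. 189.]
scene basket [161. 216.] 0.67 expect [325. 189.]
scene handle [156. 186.] 0.93 expect [329. 150.]
scene handle [330. 149.] 0.83 expect [329. 150.]
scene handle [276. 284.] 0.74 expect [329. 150.]
wrist basket [283. 209.] 0.67 expect [283. 208.]
wrist handle [330. 199.] 0.64 expect [283. 296.]
wrist handle [280. 299.] 0.6 expect [283. 296.]
```

View pics/above.png

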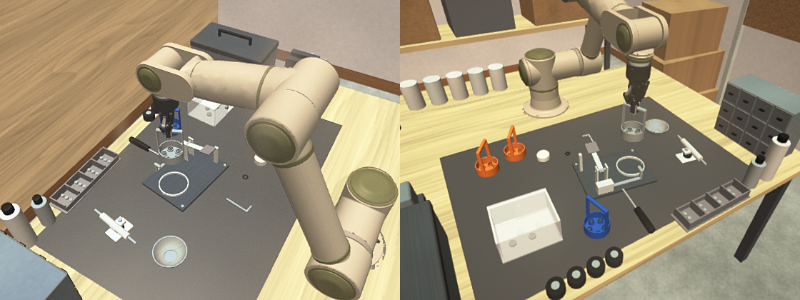

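The basket hangs where expected above the ring (side (240,216), scene (325,188)). Descending.

```bash
python3 -m crank '[{"dp":[0,15,-1],"roll":0,"gripper":255},{"dp":[0,45,-1],"roll":0,"gripper":255},{"dp":[0,75,-1],"roll":0,"gripper":255},{"dp":[0,100,-1],"roll":0,"gripper":255},{"dp":[0,120,-1],"roll":0,"gripper":255},{"dp":[0,130,-1],"roll":0,"gripper":255},{"dp":[0,138,-1],"roll":0,"gripper":255},{"dp":[0,143,-1],"roll":0,"gripper":255},{"dp":[0,146,-1],"roll":0,"gripper":255},{"dp":[0,146,-1],"roll":0,"gripper":255}]' && python3 -m crank '[{"dp":[0,2,0],"roll":0,"gripper":255},{"dp":[0,4,0],"roll":0,"gripper":255},{"dp":[0,6,0],"roll":0,"gripper":255},{"dp":[0,6,0],"roll":0,"gripper":255},{"dp":[0,6,0],"roll":0,"gripper":255}]'
python3 - <<'E'
from h import *
s=ctrl.sense();d=eyes.capture("side");c=eyes.capture("scene")
print(s["eef_pos"],s["force"])
a=c["color"][130:280,220:420][:,:,::-1];b=d["color"][170:320,170:370][:,:,::-1]
cv2.imwrite("pics/in.png",cv2.resize(np.hstack([a,b]),(800,300),interpolation=2))
E
```

```text
time_s: 8.65
eef_pos: [610.0, 101.3, 135.6]
ee_rot: [-0.144, 0.144, -0.692, 0.692]
force: [0.1, -0.0, -2.2]
grip_width: 0.125
time_s: 9.07
eef_pos: [609.8, 101.3, 129.3]
ee_rot: [-0.144, 0.144, -0.692, 0.692]
force: [0.9, -0.4, -2.6]
grip_width: 0.13
[609.8430107  101.32647331 129.32398687] [ 0.91798486 -0.37445468 -2.55526145]
```

View pics/in.png

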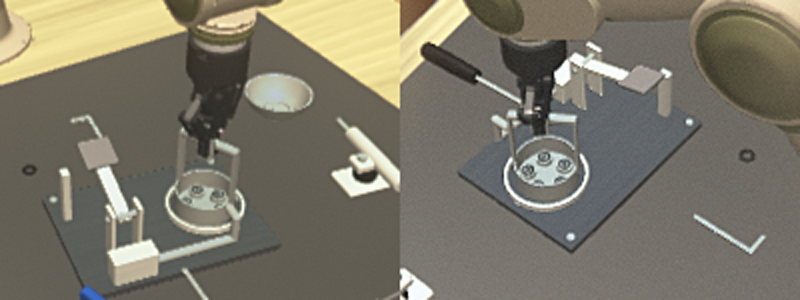

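The basket sits inside the ring in both views but still hangs slightly, since its weight shows in the force reading. I lower a touch more.

```bash
python3 -m crank '[{"dp":[0,0.7,0],"roll":0,"gripper":255},{"dp":[0,1.3,0],"roll":0,"gripper":255},{"dp":[0,1.3,0],"roll":0,"gripper":255}]'
```

```text
time_s: 9.42
eef_pos: [610.1, 101.5, 128.7]
ee_rot: [0.145, -0.144, 0.692, -0.692]
force: [-1.7, 1.1, 5.0]
grip_width: 0.123
```

```bash
python3 -m crank '[{"dp":[0,0,0],"roll":0,"gripper":0},{"dp":[0,0,0],"roll":0,"gripper":0},{"dp":[0,0,0],"roll":0,"gripper":0},{"dp":[0,0,0],"roll":0,"gripper":0},{"dp":[0,0,0],"roll":0,"gripper":0},{"dp":[0,0,0],"roll":0,"gripper":0},{"dp":[0,0,0],"roll":0,"gripper":0},{"dp":[0,0,0],"roll":0,"gripper":0}]' && python3 -m crank '[{"dp":[0,-10,0],"roll":0,"gripper":0},{"dp":[0,-30,0],"roll":0,"gripper":0},{"dp":[0,-60,0],"roll":0,"gripper":0},{"dp":[0,-90,0],"roll":0,"gripper":0},{"dp":[0,-110,0],"roll":0,"gripper":0},{"dp":[0,-120,0],"roll":0,"gripper":0},{"dp":[0,-120,0],"roll":0,"gripper":0}]'
python3 - <<'E'
from h import *
s=ctrl.sense();d=eyes.capture("side");c=eyes.capture("scene");p=eyes.capture("wrist")
print(s["eef_pos"],s["force"])
for n,q in(("side",d),("scene",c),("wrist",p)):
    for l,z in dict(basket=12,handle=127,pad=116,gauge_top=91).items():
        for r in models.spot_point(q,l)[:2]: print(n,l,np.round(r["centre"]),round(r["confidence"],2),atz(q,r["centre"],z).round(1))
a=c["color"][130:280,220:420][:,:,::-1];b=d["color"][170:320,170:370][:,:,::-1]
cv2.imwrite("pics/rel.png",np.vstack([cv2.resize(np.hstack([a,b]),(720,270),interpolation=2),cv2.resize(p["color"][:,:,::-1],(720,540))[:320]]))
E
```

```text
time_s: 10.08
eef_pos: [609.8, 101.3, 128.0]
ee_rot: [-0.144, 0.144, -0.692, 0.692]
force: [0.5, 0.7, -0.3]
grip_width: 1.0
time_s: 10.67
eef_pos: [610.4, 101.4, 250.6]
ee_rot: [-0.146, 0.143, -0.692, 0.693]
force: [-0.1, -0.6, -0.0]
grip_width: 0.999
[610.4378258  101.36252526 250.64710004] [-0.05635185 -0.63383687 -0.01354097]
side basket [243. 258.] 0.64 [610.   99.5  12. ]
side basket [237. 181.] 0.47 [ 785.3 -134.4   12. ]
side handle [238. 229.] 0.89 [612.9 105.1 127. ]
side pad [288. 209.] 0.62 [546.4 -25.4 116. ]
side pad [343. 249.] 0.6 [365.5  25.  116. ]
side gauge_top [305. 203.] 0.87 [530.6 -86.7  91. ]
side gauge_top [206. 210.] 0.46 [741.4  65.5  91. ]
scene basket [320. 233.] 0.86 [607.1  97.7  12. ]
scene basket [162. 218.] 0.79 [ 325.5 -263.    12. ]
scene handle [113. 205.] 0.86 [ 358.9 -378.5  127. ]
scene handle [155. 186.] 0.79 [ 332.7 -262.1  127. ]
scene pad [272. 208.] 0.76 [559.5 -26.7 116. ]
scene gauge_top [251. 217.] 0.59 [535.9 -77.2  91. ]
wrist basket [283. 172.] 0.9 [610.8 102.8  12. ]
wrist handle [282. 209.] 0.74 [608.4 101.7 127. ]
wrist pad [402. 338.] 0.9 [544.8 -28.8 116. ]
wrist pad [ 14. 208.] 0.48 [529.3 275.8 116. ]
```

View pics/rel.png

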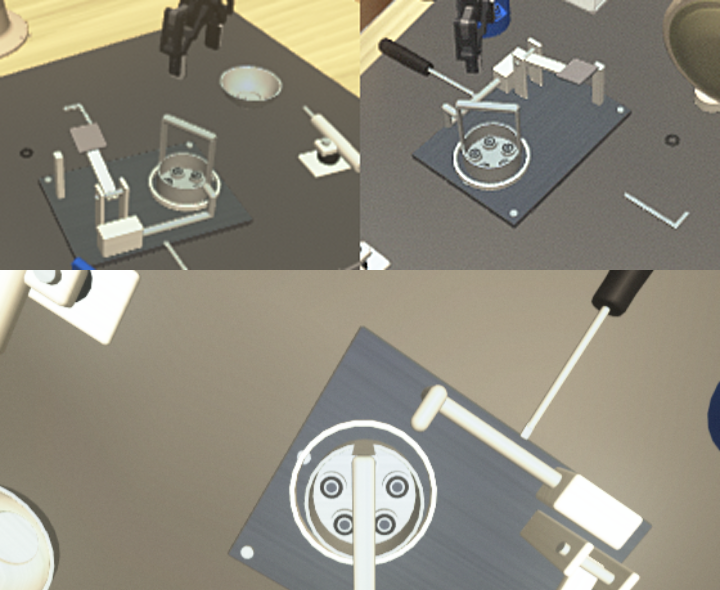

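The basket stands flat and free in the ring, and the wrist view shows it clear of the ring all round. The pad reads about (545,-28). Next: shut the fingers and move above it.

Run:
```python
from h import *
s=ctrl.sense();print(ctrl.nose_length,tool(np.array([544,-28,200])-s["eef_pos"]))
```

```text
22.0 [112.00394303  47.97698851  92.28505343]
```

```bash
python3 -m crank '[{"dp":[11,0,9],"roll":0.08,"gripper":255},{"dp":[32,0,26],"roll":0.18,"gripper":255},{"dp":[54,0,44],"roll":0.28,"gripper":255},{"dp":[76,0,62],"roll":0.38,"gripper":255},{"dp":[96,10,78],"roll":0.48,"gripper":255},{"dp":[108,25,88],"roll":0.56,"gripper":255},{"dp":[112,40,92],"roll":0.56,"gripper":255},{"dp":[112,48,92],"roll":0.56,"gripper":255},{"dp":[112,48,92],"roll":0.56,"gripper":255},{"dp":[112,48,92],"roll":0.56,"gripper":255}]' 40
python3 - <<'E'
from h import *
s=ctrl.sense();d=eyes.capture("side");c=eyes.capture("scene");p=eyes.capture("wrist")
print(s["eef_pos"],s["force"],s["grip_width"],s["joints"].round(2))
for n,q in(("side",d),("scene",c),("wrist",p)):
    for l,z in dict(pad=116,gauge_top=91).items():
        for r in models.spot_point(q,l)[:1]: print(n,l,np.round(r["centre"]),round(r["confidence"],2),atz(q,r["centre"],z).round(1))
print(tool(np.array([544,-28,140])-s["eef_pos"]))
save(p,"w2.png")
E
```

```text
time_s: 12.25
eef_pos: [544.2, -27.3, 200.3]
ee_rot: [-0.052, 0.052, 0.705, -0.705]
force: [-0.4, -0.7, -0.2]
grip_width: -0.003
[544.20680358 -27.26992746 200.27342632] [-0.42564702 -0.71021194 -0.21327663] -0.0030329810304161662 [-0.27  0.4   1.52  0.    1.22  1.45]
side pad [290. 210.] 0.79 [539.5 -25.3 116. ]
side gauge_top [302. 208.] 0.89 [526.6 -66.9  91. ]
scene pad [270. 206.] 0.96 [548.7 -29.5 116. ]
scene gauge_top [255. 217.] 0.57 [542.2 -69.4  91. ]
wrist gauge_top [353. 222.] 0.7 [531.1 -71.5  91. ]
[ 0.11444044 60.27340872  0.75153061]
```

View pics/w2.png

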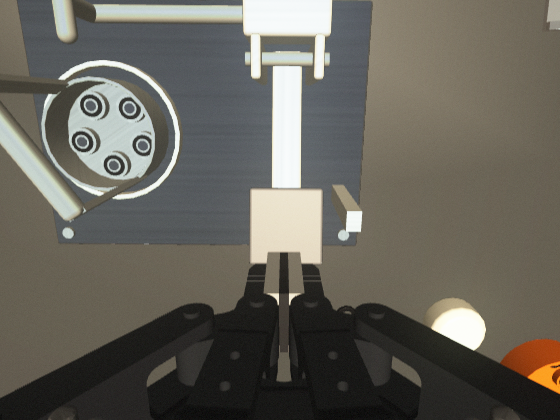

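The closed fingers line up with the pad: pad (250–322, 188–263), gauge post top (354,222). Pushing down in stages.

```bash
python3 -m crank '[{"dp":[0,10,-1],"roll":0,"gripper":255},{"dp":[0,25,-1],"roll":0,"gripper":255},{"dp":[0,40,-1],"roll":0,"gripper":255},{"dp":[0,50,-1],"roll":0,"gripper":255},{"dp":[0,57,-1],"roll":0,"gripper":255},{"dp":[0,62,-1],"roll":0,"gripper":255},{"dp":[0,67,-1],"roll":0,"gripper":255},{"dp":[0,72,-1],"roll":0,"gripper":255},{"dp":[0,76,-1],"roll":0,"gripper":255},{"dp":[0,76,-1],"roll":0,"gripper":255}]' && python3 -m crank '[{"dp":[0,3,0],"roll":0,"gripper":255},{"dp":[0,6,0],"roll":0,"gripper":255},{"dp":[0,9,0],"roll":0,"gripper":255},{"dp":[0,11,0],"roll":0,"gripper":255},{"dp":[0,11,0],"roll":0,"gripper":255},{"dp":[0,11,0],"roll":0,"gripper":255}]'
python3 - <<'E'
from h import *
s=ctrl.sense();d=eyes.capture("side");c=eyes.capture("scene")
print(s["eef_pos"],s["force"])
a=c["color"][160:280,220:380][:,:,::-1];b=d["color"][170:290,200:360][:,:,::-1]
cv2.imwrite("pics/push.png",cv2.resize(np.hstack([a,b]),(800,300),interpolation=2))
E
```

```text
time_s: 13.53
eef_pos: [544.1, -26.8, 123.9]
ee_rot: [0.053, -0.053, -0.705, 0.705]
force: [-2.4, 1.4, 5.3]
grip_width: 0.004
time_s: 14.03
eef_pos: [543.9, -26.7, 113.6]
ee_rot: [0.053, -0.053, -0.705, 0.705]
force: [-4.5, 1.2, 7.5]
grip_width: -0.002
[543.90134646 -26.71335074 113.55615031] [-4.47701731  1.24069009  7.45708061]
```

View pics/push.png

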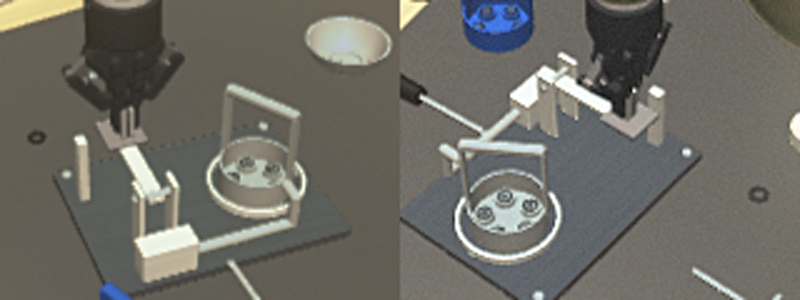

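Run:
```python
from h import *
d=eyes.capture("side");c=eyes.capture("scene");s=ctrl.sense()
for n,q,o,k in(("scene",c,(220,160),0),("side",d,(200,170),400)):
    f=lambda X:(np.array(proj(q,X))-o)*2.5+[k,0]
    print(n,"gauge",f([535,-72,91]).round(),[(z,f([543,-28,z]).round()) for z in(116,91,78,66)],"tip",f(s["eef_pos"]-[0,0,22]).round())
    for l in("pad","gauge_top"): print([((np.array(r["centre"])-o)*2.5+[k,0]).round() for r in models.spot_point(q,l)[:1]])
for n in("scene","side"): pass
b=d["color"][185:245,265:345][:,:,::-1];a=c["color"][190:250,230:310][:,:,::-1]
cv2.imwrite("pics/push2.png",cv2.resize(np.hstack([a,b]),(800,300),interpolation=2))
```

```text
scene gauge [ 82. 140.] [(116, array([122., 112.])), (91, array([123., 131.])), (78, array([123., 141.])), (66, array([123., 149.]))] tip [124. 131.]
[array([123., 132.])]
[array([ 79., 143.])]
side gauge [651.  90.] [(116, array([624.,  97.])), (91, array([624., 113.])), (78, array([624., 122.])), (66, array([624., 129.]))] tip [623. 113.]
[array([629., 111.])]
[array([648.,  87.])]
```

View pics/push2.png

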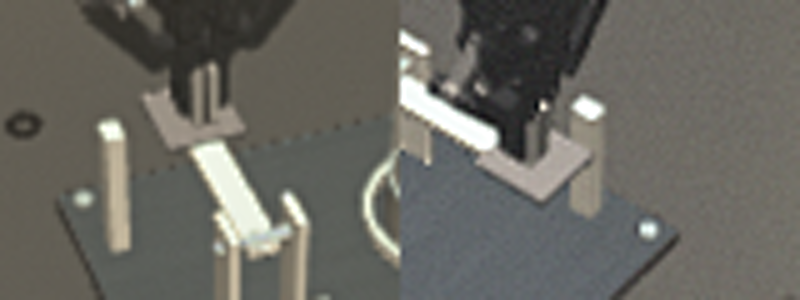

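Run:
```python
from h import *
d=eyes.capture("side");c=eyes.capture("scene");print(tri([(c,(268.6,212.8)),(d,(291.8,217))]),tri([(c,(252,215.6)),(d,(302.6,206.4))]))
s=ctrl.sense();print(s["eef_pos"],s["force"],s["time_s"])
```

```text
[537.82019881 -27.93190898  86.56352937] [530.31631914 -73.02095445  89.81161892]
[543.89936755 -26.73984834 113.65484453] [-4.93094472  0.74751404  7.18307993] 14.5333
```

```bash
python3 -c "
from rig import ctrl
print(ctrl.finish_job())"
```

```text
the job is handed in; nothing more can be done
None
```

I lifted the steel basket by its handle, stood it in the ring and released it. I then pushed the paddle down with the closed fingers and handed the job in at about 14.5 s, still holding it at half travel.

**Basket:** after release it showed inside the ring and flat in all three cameras. The networks put it within about 4 mm of the measured ring centre, (610, 101).

**Paddle, checks that agree:** the fingertips stand at 91.6 mm by the arm's own reading, against the 91 mm target. The push is 7.2 N upward, against the 7 N given for half travel. In the scene picture the pad sits within a pixel of where it should at 91 mm.

**Paddle, check that disagrees:** a rough by-eye triangulation from two cameras put the pad at about 87 mm and the gauge top at about 90 mm. That gap is about the error I'd expect from picking pixels by eye, so I relied on the arm reading and the force and made no correction.

**Bystanders:** nothing else was touched on purpose, and the things in view in the last pictures looked unmoved. I did not measure them again one by one.

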